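# Fit the rotor on the centrifuge's flatted drive shaft and close the lid

## Task

Make the small bench centrifuge ready to run: pick up the aluminium rotor by its knob, set it over the drive shaft in the bowl and turn it gently until its bore matches the shaft's two flats and it drops fully home. Do not force it down while it sits crooked or crosswise on the shaft. Then shut the clear lid completely, and leave the other things on the bench where they are.

Things in the scene. Friction and masses are not known exactly. Their poses are not given: they have to be found in the camera images.
- rotor: Loose eight-place centrifuge rotor, 0.2 to 0.3 kg: aluminium disc 84 mm across with a ring of eight wells, disc top 36 mm above its underside, a black knob on it. Stands upright on its 40 mm wide foot. Origin: centre of the underside, z up. The blind bore in the underside is a slot 18.0 mm long along the rotor's x, 11.8 mm wide along its y, 20 mm deep; it fits the shaft two ways, half a turn apart.
- rotor_knob (a point): On the rotor's axis, 50 mm above its underside: middle of the round knurled knob, 26 mm across, 36 to 63 mm above the underside, made to be held from above. The light index line across the knob's top runs along the rotor's x, as the bore's long side does.
- centrifuge: White bench centrifuge, fixed, 200 x 164 mm, deck 62 mm high. Origin: on the drive axis, at bench height; dial and display at its -x side, lid hinge at its +x side. The bowl round the axis is 106 mm across, its floor 28 mm high. On the axis stands the steel drive shaft of a motor on rubber mounts: pressed down it gives 1 mm per 4 N, at most 4 mm. More than 25 N between rotor and centrifuge would harm it.
- drive_seat (a point): On the drive axis, 40 mm above the bench, at the shaft's 30 mm wide shoulder: the rotor's origin lies here when fully home. Axes as the centrifuge's, not the shaft's. While the angle does not match, the rotor rests 17 to 18 mm above (less what the mounts give); when it matches it sinks on to the shoulder. The shaft can turn but has a drag of 0.07 N m, so it stays put under a rotor that rubs lightly on its top.
- shaft_top (a point): On the drive axis, 58 mm above the bench: top of the shaft, 16 mm round with two flats 10 mm apart, edge chamfered 1.8 mm wide, 1.2 mm deep. It has about 0.9 mm play all round in the bore and enters within about 0.12 rad of the matching angle. The angle at which it stopped is not measured: its flats lie anywhere up to 1.2 rad either way of parallel to the centrifuge's x. Axes as the centrifuge's, not the shaft's.
- lid (a joint): Angle of the clear domed lid: 0 shut, 1.9 to 2.05 as found, leaning back behind the bowl. Its friction hinge (0.1 N m) holds it where it is left; shut it by pushing the tab from behind, over and down. Shut, the dome top (60 mm wide, flat) is 114 mm above the bench, over the drive axis, and clears the knob of a seated rotor by 6 mm; a rotor not home keeps it from shutting.
- lid_hinge (a point): Point on the lid's hinge axis, in the middle, 69 mm behind the drive axis and 68 mm above the bench; its y axis is the hinge axis.
- lid_tab (a point): Middle of the lid's finger tab, 34 mm wide, 24 mm long and 6 mm thick, opposite the hinge and 143 mm from it. With the lid shut it is at the front, level, at 68 mm height; with the lid open it is uppermost.
- dropper_back: Dropper bottle with red bulb standing behind, 33 mm across, 104 mm high; bystander. Origin under its centre.
- dropper_front: Dropper bottle with red bulb standing in front on the left, 33 mm across, 104 mm high; bystander. Origin under its centre.
- small_carton: Small white carton 41 x 53 x 22 mm near the front; bystander. Origin under its centre.
- wash_bottle: White wash bottle with bent spout, 65 mm across, 198 mm high, at the back; bystander. Origin under it.
- petri_dish: Round dish 88 mm across, 14 mm high, near the front on the right; bystander. Origin under its centre.
- lab_tap: Tall fixed swan-neck tap at the left, an obstacle only: its neck arches in the plane x = 0.45 m from a post at y = 0.41 m to a mouth at y = 0.20 m, and its top is 385 mm above the bench. Origin below the bench.
There are look-alikes about, which are no part of the job. Leave any blue or orange look-alike of the rotor alone.

How it is judged (in metres and radians):
On the way, in this order (a step that is already met when the one before it is completed fails the run):
1. the rotor sits fully home on the drive shaft, lid still open (z of rotor in the frame of drive_seat below 0.003 m and horizontal distance between rotor and drive_seat below 0.003 m and angle between rotor's own z axis and vertical below 0.06 rad and value of joint lid above 0.5 rad), for 0.2 s.
2. the lid is shut (value of joint lid below 0.05 rad), for 0.2 s.
At the end, for the whole second after the job is handed in: The rotor sits fully home on the drive (its origin within 3 mm of the seat in height and sideways, upright within 0.06 rad), at rest, and the lid is shut (angle under 0.05 rad) (z of rotor in the frame of drive_seat below 0.003 m and horizontal distance between rotor and drive_seat below 0.003 m and angle between rotor's own z axis and vertical below 0.06 rad and value of joint lid below 0.05 rad and linear speed of rotor below 0.02 m/s); the robot touches nothing.
It fails at once if the rotor is forced: more than 25 N between the rotor and the centrifuge (contact force between rotor and centrifuge above 25 N).
It fails at once if a bystander is pushed more than 20 mm away or knocked over (distance of any of dropper_back, dropper_front, small_carton, wash_bottle, petri_dish from where it was at the start of the episode above 0.02 m or angle between any of dropper_back, dropper_front, wash_bottle's own z axis and vertical above 0.5 rad).
It also fails if it takes over 72 s, if anything falls off the work surface, if the arm or the gripper's body presses on something with over 40 N, if the wrist force passes 120 N, or if a joint passes its speed limit or range.

## Robot

A 6-joint arm with a two-finger parallel gripper is mounted at the origin on a cart in front of the work surface, level with it; the furniture and walls round the work are solid. World frame = base frame: x ahead of the robot, y to its left, z up, the work surface at z = 0. Lengths are in mm, angles in rad, forces in N, time in s.
With the tool pointing down it reaches from about 275 to 750 mm from the base axis. Payload 10.2 kg.
Tool frame: the origin (TCP) lies at the very end of the fingers, on their centre line; the grasp point (between the pads) lies ctrl.grip_depth behind it (ctrl.grip_depth is the distance from the TCP to the grasp point, in mm); z points along the fingers, y is the direction in which the jaws open and shut (so a half turn about z gives the same grasp; the last joint's range is limited). The gripper opens to 85 mm and grips with 20 to 120 N. Pads are 22 mm wide; open, the fingers measure 114 mm over their backs; the gripper's body (76 mm by 85 mm) begins 54 mm behind the grasp point. The pads swing forward as they close: fully open they stand 13 mm farther back than shut.
Start: joints at [1.076, 0.313, 1.498, -0, 1.331, -0.223], TCP at [140.957, 505.729, 231.294] pointing down, gripper open.
Joint ranges: [-2.94, 2.94], [-0.97, 2.17], [0.19, 2.56], [-1.23, 4.37], [0.02, 3.11], [-2.88, 2.88]. Speed limits (rad/s): [2.39, 2.39, 3.01, 3.14, 3.14, 3.14].

## Interface

Orientations are given as a unit quaternion [w, x, y, z].
In Python, from rig import telemetry, eyes, ctrl, nets gives the robot as it stands. The module is installed in compiled form; this text tells all that it offers.
- The arm moves only by the tool drive_tool, never from a script. Its argument "series" is text: rows parted by semicolons, each of 7 numbers parted by spaces: the shift along the tool's x, y, z normalised to -1 to 1, where 1 is 0.12 m, then the turn, a rotation vector about the tool's x, y, z normalised to -1 to 1, where 1 is 0.5 rad, then the opening, from 0 (shut) to 1 (fully open). In form: tx ty tz wx wy wz hand; .... A call has 1 to 20 rows; each row is the pose to reach, as a shift and turn from the pose measured when the call began, along the tool's axes at that moment; what a row does not reach only later rows make up. A row lasts 1/10 s, in which the tool goes at most 50 mm and 8.59 degrees, less where a joint would pass 70% of its speed; a pose out of reach is approached as far as the arm can. A call with a number of a shift or a turn outside -1 to 1 is refused whole. A call with a gripper value outside its range is refused whole. The fingers move at their own pace and stop on an object; "newtons" is the grip in N (left out, the last holds). Time passes only in rows, so rows that repeat a pose let the fingers close. It gives the time, the measured TCP pose, the force and the opening at its end, in the units of the state.
- telemetry.sense(): the state, without advancing time (a new reading comes with each control period).
- eyes.capture(name): name is "side" or "top"; returns a dict with "frame" (384x512x3 uint8, red, green, blue), "fx", "fy", "cx", "cy" (pixels), "view" (4x4, takes a point from world to camera coordinates). Camera axes: x right, y up, looking along -z (the intrinsics and any distortion apply to the point x, -y, -z); pixel columns grow to the right and rows downward; lengths in mm; the calibration is good to about 2 mm. A picture is of the moment at which its call begins. There is no depth.
- ctrl.finish_job(): hands the job in, once; it reports no verdict.
Trained networks look in a picture, given as the dict that the camera call returned (one of the last four; its "shot" number tells which), for a name from the list of things; names that differ only in an ending like _2 or _b are one class to them, and where a whole thing is asked for, a point or a joint stands for the part that bears it (a point fixed in the world has none). Each returns a list of dicts, best first, with "confidence" (0 to 1); they miss things now and then, are a little off and sometimes report something else, mostly with a low value. They report only what shows in the picture. A call takes as long as a camera call. They do not tell look-alikes from the thing itself.
- nets.spot_in(name, picture): "rect" ([left, top, right, bottom] in pixels, round what is visible of it).
The state is a dict: "time_s": time; "joints": joint angles; "dq": joint speeds; "tau": joint torques, N m; "eef_pos": TCP position; "ee_rot": TCP orientation; "force": force on the tool from outside, world axes, zero at the start; "wrist_torque": the same for the moment, N m; "grip_width": opening from 0.0 (shut) to 1.0 (fully open).
Only numpy, scipy, OpenCV 4.12 (cv2) and the standard library are available. Lean on these libraries where they do the work, as an engineer would, in place of code of your own. Each camera call takes 0.05 s, during which the arm holds its last target. There are 200 camera calls.

## Working session

There is one attempt and no reset: what is moved stays moved. The work goes in short steps, Python scripts to look and compute and a tool call to move; the robot and the scene stay as the last step left them, time stands still between calls to the robot, and variables do not carry over. Pictures are saved under pics/ and viewed, about 8 in all and at most 12, crops included, and the job is handed in when it is done.

Besides the shell and the picture viewer there is one more tool, called after ">>>" as name(argument=value, ...) on one line, values as JSON. drive_tool: Moves the arm, as the interface text tells. Scaled input: -1 to 1 covers 0.12 m each way for a shift and 0.5 rad each way for a turn. Its arguments: {"type":"object","properties":{"series":{"type":"string"},"newtons":{"type":"number"}},"required":["series"]}

```bash
mkdir -p pics
cat > h.py <<'E'
import numpy as np, cv2
from rig import telemetry, eyes, ctrl, nets
def proj(c,p):
    p=np.atleast_2d(p); q=(c["view"]@np.c_[p,np.ones(len(p))].T)[:3]
    return np.c_[c["fx"]*q[0]/-q[2]+c["cx"], c["fy"]*(-q[1])/-q[2]+c["cy"]]
def ray(c,u,v):
    M=np.linalg.inv(c["view"]); d=M[:3,:3]@np.array([(u-c["cx"])/c["fx"],-(v-c["cy"])/c["fy"],-1]); return M[:3,3],d
def atz(c,u,v,z):
    o,d=ray(c,u,v); return o+d*(z-o[2])/d[2]
E
python3 - <<'E'
from h import *
s=telemetry.sense(); print({k:np.round(v,3) for k,v in s.items()}, ctrl.grip_depth)
ims=[]
for n in("top","side"):
    c=eyes.capture(n); print(n,c.keys(),c["fx"],c["cx"],c["cy"],np.round(np.linalg.inv(c["view"]),3).tolist())
    ims.append(c["frame"][:,:,::-1])
    for t in("rotor","centrifuge","lid","lid_tab","rotor_knob","dropper_back","dropper_front","small_carton","wash_bottle","petri_dish"):
        print(t,[(np.round(r["rect"]).tolist(),round(r["confidence"],2)) for r in nets.spot_in(t,c)][:4])
    cv2.imwrite(f"pics/{n}0.png",cv2.resize(ims[-1],(800,600),interpolation=cv2.INTER_CUBIC))
E
```

```text
{'time_s': np.float64(0.0), 'joints': array([ 1.076,  0.313,  1.498, -0.   ,  1.331, -0.223]), 'dq': array([ 0.   ,  0.001, -0.001, -0.   , -0.   , -0.001]), 'tau': array([ 0.0000e+00, -4.1227e+01, -2.5974e+01, -0.0000e+00,  4.0000e-03,
        0.0000e+00]), 'eef_pos': array([140.83 , 505.5  , 230.741]), 'ee_rot': array([-0.   ,  0.135,  0.991, -0.001]), 'force': array([ 0.828,  0.428, -0.455]), 'wrist_torque': array([ 0.012, -0.002, -0.045]), 'grip_width': np.float64(0.999)} 18.700000000000003
top dict_keys(['frame', 'fx', 'fy', 'cx', 'cy', 'view', 'shot']) 362.85868435667874 253.7484755326242 198.96813922620115 [[-0.013, 0.988, -0.151, 385.747], [-1.0, -0.009, 0.022, -74.132], [0.02, 0.152, 0.988, 1192.81], [0.0, 0.0, 0.0, 1.0]]
rotor [([275.0, 199.0, 297.0, 225.0], 0.98), ([260.0, 166.0, 292.0, 190.0], 0.69), ([313.0, 195.0, 341.0, 217.0], 0.65)]
centrifuge [([190.0, 147.0, 242.0, 239.0], 0.75)]
lid [([187.0, 152.0, 231.0, 183.0], 0.76), ([316.0, 194.0, 344.0, 220.0], 0.53)]
lid_tab [([191.0, 153.0, 233.0, 185.0], 0.96), ([187.0, 152.0, 244.0, 243.0], 0.71)]
rotor_knob [([355.0, 2
[... 699 characters left out ...]
.0, 272.0, 177.0], 0.89), ([251.0, 97.0, 271.0, 117.0], 0.71), ([242.0, 124.0, 264.0, 142.0], 0.63), ([204.0, 160.0, 235.0, 187.0], 0.63)]
centrifuge [([188.0, 170.0, 297.0, 259.0], 0.76)]
lid [([189.0, 170.0, 230.0, 229.0], 0.89)]
lid_tab [([188.0, 175.0, 231.0, 230.0], 0.82)]
rotor_knob [([241.0, 121.0, 265.0, 144.0], 0.83), ([245.0, 153.0, 271.0, 177.0], 0.8), ([205.0, 161.0, 236.0, 184.0], 0.71), ([246.0, 100.0, 271.0, 117.0], 0.69)]
dropper_back [([188.0, 138.0, 197.0, 162.0], 0.7)]
dropper_front []
small_carton [([304.0, 168.0, 321.0, 188.0], 0.67), ([308.0, 134.0, 339.0, 154.0], 0.65)]
wash_bottle [([134.0, 197.0, 168.0, 271.0], 0.94)]
petri_dish [([307.0, 134.0, 339.0, 154.0], 0.64)]
```

View pics/top0.png

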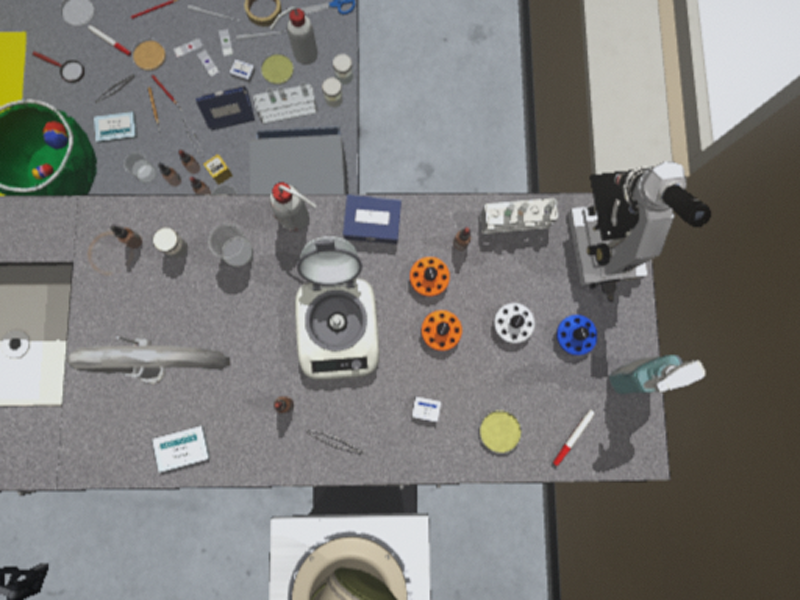

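View pics/side0.png

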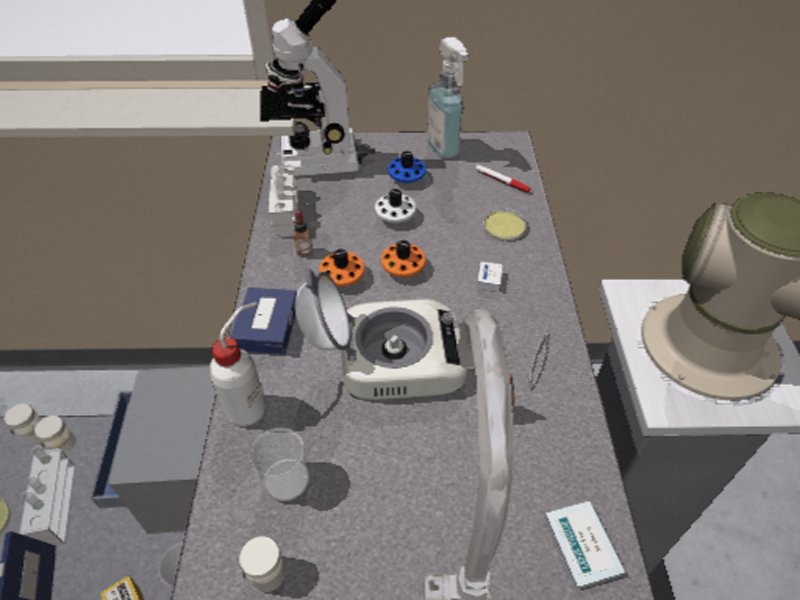

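Candidates in the top view (800×600 px): orange (430,277) and (441,330), blue (577,335), and silver-white (514,322). Only the silver one fits "aluminium", so I'll confirm it in a crop along with the shaft.

Run:
```python
from h import *
# average several frames for noise
t=[eyes.capture("top") for _ in range(6)]; s=[eyes.capture("side") for _ in range(6)]
T=np.mean([c["frame"] for c in t],0).astype(np.uint8)[:,:,::-1]; S=np.mean([c["frame"] for c in s],0).astype(np.uint8)[:,:,::-1]
c=t[-1];d=s[-1]
np.savez("cal.npz",T=T,S=S,vt=c["view"],vs=d["view"],it=[c[k] for k in("fx","fy","cx","cy")],is_=[d[k] for k in("fx","fy","cx","cy")])
def crop(I,x,y,w,h): return cv2.resize(I[y:y+h,x:x+w],(400,300),interpolation=cv2.INTER_CUBIC)
a=np.vstack([np.hstack([crop(T,309,188,40,30),crop(T,182,148,64,48+48//100)]),np.hstack([crop(S,231,114,40,30),crop(S,180,165,128,96)])])
a[300:,:][:, :]=a[300:,:]
cv2.imwrite("pics/crop1.png",a)
b=np.vstack([np.hstack([crop(T,196,190,40,30),crop(T,206,199,20,15)]),np.hstack([crop(S,236,206,32,24),crop(S,240,117,20,15)])])
cv2.imwrite("pics/crop2.png",b)
print(atz(c,329,206,63),atz(c,215.7,206,58))
```

```text
[ 534.03018936 -336.02740836   63.        ] [538.21916902  21.09943103  58.        ]
```

View pics/crop1.png

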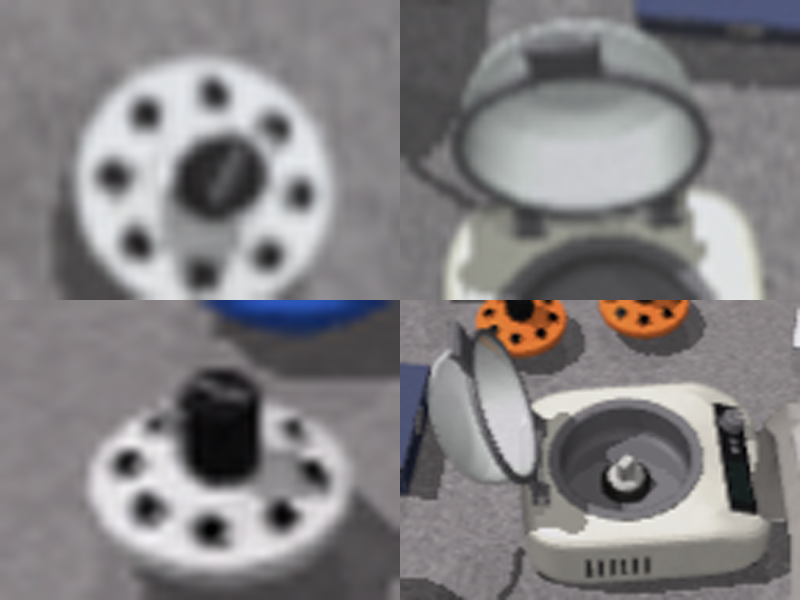

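View pics/crop2.png

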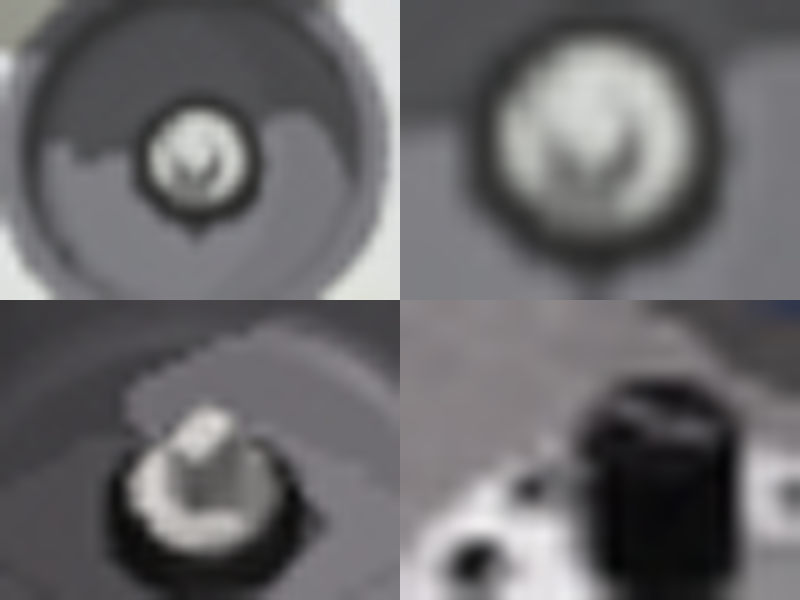

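The crop confirms it: the silver-white rotor has a black knob, its top at about px (331,205.6) of the raw frame, and a light index line leaning right of up. The shaft stands in the grey bowl at about px (215.5,205). Its long side seems to run at about +0.7 rad. Next I refine the positions by fitting projected circles.

```bash
cat >> h.py <<'E'
def load():
    z=np.load("cal.npz"); K=("fx","fy","cx","cy")
    return dict(frame=z["T"],view=z["vt"],**dict(zip(K,z["it"]))),dict(frame=z["S"],view=z["vs"],**dict(zip(K,z["is_"])))
A=np.linspace(0,2*np.pi,72,endpoint=False)
def circ(p,r,z): return np.c_[p[0]+r*np.cos(A),p[1]+r*np.sin(A),0*A+z]
def samp(I,uv): return cv2.remap(I,uv[:,0].astype(np.float32)[None],uv[:,1].astype(np.float32)[None],cv2.INTER_LINEAR)[0]
def cfit(c,p0,r,z,sign,w=8):  # sign=+1 inside brighter
    I=cv2.cvtColor(c["frame"],cv2.COLOR_BGR2GRAY).astype(np.float32)
    best=(-1e9,)
    for dx in np.arange(-w,w+.1,.5):
        for dy in np.arange(-w,w+.1,.5):
            p=(p0[0]+dx,p0[1]+dy)
            g=np.median(np.clip(sign*(samp(I,proj(c,circ(p,r-1.7,z)))-samp(I,proj(c,circ(p,r+1.7,z)))),-15,40))*.5+.5*np.mean(np.clip(sign*(samp(I,proj(c,circ(p,r-1.7,z)))-samp(I,proj(c,circ(p,r+1.7,z)))),-15,40))
            if g>best[0]: best=(g,*p)
    return np.round(best,1)
def goto(x,y,z,yaw=None,s=None):
    s=s or telemetry.sense(); from scipy.spatial.transform import Rotation as R
    q=s["ee_rot"]; Rm=R.from_quat([q[1],q[2],q[3],q[0]]).as_matrix(); 
    d=Rm.T@(np.array([x,y,z])-s["eef_pos"])
    jaw=np.arctan2(Rm[1,1],Rm[0,1])
    # target: z down, y axis at yaw
    if yaw is None: yaw=jaw
    t=np.array([[np.sin(yaw),np.cos(yaw),0],[-np.cos(yaw),np.sin(yaw),0],[0,0,-1]])
    rv=R.from_matrix(Rm.T@t).as_rotvec()
    print("t",s["time_s"].round(2) if hasattr(s["time_s"],"round") else s["time_s"],"pos",np.round(s["eef_pos"],1),"jaw",round(jaw,3),"F",np.round(s["force"],1),"w",round(float(s["grip_width"]),3))
    print("need mm",d.round(1),"norm",(d/120).round(3),"turn norm",(rv/.5).round(3))
E
python3 - <<'E'
from h import *
t,s=load()
for n,c in(("top",t),("side",s)):
    print(n,"disc",cfit(c,(530,-333),42,36,1),"shoulder",cfit(c,(538,21),15,40,1),"bowl",cfit(c,(538,21),53,62,-1))
# wells by hand picks in top (z 36) and knob top
w=np.array([[213,93],[147,113],[113,176],[137,243],[203,272],[267,256],[300,193],[273,128]])/10-.5+[309,188]
P=np.array([atz(t,u,v,36)[:2] for u,v in w]); c0=P.mean(0); a=np.arctan2(*(P-c0).T[::-1]); print("wells centre",c0,"phase/deg mod45",np.degrees(np.angle(np.mean(np.exp(8j*a)))/8),np.linalg.norm(P-c0,axis=1).round(1))
print("knob top",atz(t,331.4-.5,205.6-.5,63))
l=[atz(t,309-.5+x/10,188-.5+y/10,63) for x,y in((212,195),(240,150))]; e=l[1]-l[0]; print("index deg",np.degrees(np.arctan2(e[1],e[0])))
goto(534,-336,150,0.15)
E
```

```text
top disc [  39.9  537.  -341. ] shoulder [ 39.9 542.5  23. ] bowl [ 17.3 531.   20. ]
side disc [  34.3  538.  -334. ] shoulder [ 36.5 544.   24.5] bowl [ 21.1 543.   24. ]
wells centre [ 537.86937414 -342.83178386] phase/deg mod45 -6.096407975653578 [30.  29.8 30.4 30.1 28.6 29.9 30.3 28.8]
knob top [ 536.8348138  -342.17635768   63.        ]
index deg -33.76656091346285Traceback (most recent call last):
  File "<stdin>", line 10, in <module>
  File "h.py", line 33, in goto
    rv=R.from_matrix(Rm.T@t).as_rotvec()
       ~~~~~~~~~~~~~^^^^^^^^
  File "scipy/spatial/transform/_rotation.pyx", line 1143, in scipy.spatial.transform._rotation.Rotation.from_matrix
ValueError: Non-positive determinant (left-handed or null coordinate frame) in rotation matrix 0: [[-4.09446752e-01 -9.12334016e-01 -1.51593593e-05]
 [-9.12334016e-01  4.09446752e-01 -3.61378147e-07]
 [-6.53664799e-06 -1.36824340e-05  1.00000000e+00]].
```

```bash
sed -i 's/\[\[np.sin(yaw),np.cos(yaw),0\],\[-np.cos(yaw),np.sin(yaw),0\]/[[-np.sin(yaw),np.cos(yaw),0],[np.cos(yaw),np.sin(yaw),0]/' h.py
python3 - <<'E'
from h import *
t,s=load()
print("side wells centre",atz(s,252.5,130.2,36)); print("top disc",cfit(t,(537,-340),42,36,1))
# shaft angle: fit a box-ish bright top face in side & top: score of 16x10 slot shape at z=58
def face(c,p,a):
    I=cv2.cvtColor(c["frame"],cv2.COLOR_BGR2GRAY).astype(np.float32)
    g=np.array([(x,y) for x in np.arange(-8.5,8.6,.5) for y in np.arange(-8.5,8.6,.5) if x*x+y*y<72])
    q=g@np.array([[np.cos(a),np.sin(a)],[-np.sin(a),np.cos(a)]])+p
    v=samp(I,proj(c,np.c_[q,0*q[:,0]+58])); m=(abs(g[:,1])<4.2)&(np.hypot(*g.T)<7)
    o=(abs(g[:,1])>5.8)
    return v[m].mean()-v[o].mean()
for n,c,p in(("top",t,(542.5,23)),("side",s,(544,24.5))):
    print(n,[(round(a,1),round(max(face(c,(p[0]+dx,p[1]+dy),a) for dx in(-2,0,2) for dy in (-2,0,2)),1)) for a in np.arange(-1.2,1.21,.2)])
goto(537.5,-341,150,0.15)
E
```

```text
side wells centre [ 538.54256005 -340.92168552   36.        ]
top disc [  39.9  537.  -341.5]
top [(np.float64(-1.2), np.float32(29.0)), (np.float64(-1.0), np.float32(29.4)), (np.float64(-0.8), np.float32(29.1)), (np.float64(-0.6), np.float32(28.1)), (np.float64(-0.4), np.float32(25.6)), (np.float64(-0.2), np.float32(22.4)), (np.float64(-0.0), np.float32(18.8)), (np.float64(0.2), np.float32(16.2)), (np.float64(0.4), np.float32(15.1)), (np.float64(0.6), np.float32(16.8)), (np.float64(0.8), np.float32(18.3)), (np.float64(1.0), np.float32(19.3)), (np.float64(1.2), np.float32(21.3))]
side [(np.float64(-1.2), np.float32(37.1)), (np.float64(-1.0), np.float32(32.5)), (np.float64(-0.8), np.float32(27.6)), (np.float64(-0.6), np.float32(25.7)), (np.float64(-0.4), np.float32(30.4)), (np.float64(-0.2), np.float32(37.2)), (np.float64(-0.0), np.float32(44.2)), (np.float64(0.2), np.float32(50.3)), (np.float64(0.4), np.float32(56.0)), (np.float64(0.6), np.float32(61.8)), (np.float64(0.8), np.float32(66.2)), (np.float64(1.0), np.float32(66.8)), (np.float64(1.2), np.float32(63.0))]
t 1.7 pos [141.  505.7 231.3] jaw 1.299 F [-1.1 -0.3 -0.1] w 0.998
need mm [-609.3 -709.2   81.3] norm [-5.078 -5.91   0.677] turn norm [-0.    -0.     2.298]
```

>>> drive_tool(series="-0.85 -0.99 0 0 0 0 1;-0.85 -0.99 0 0 0 0 1;-0.85 -0.99 0 0 0 0 1;-0.85 -0.99 0 0 0 0 1")

```text
time_s: 2.1
eef_pos: [208.6, 360.9, 231.5]
ee_rot: [0.0, 0.137, 0.991, -0.0]
force: [-0.3, 0.0, -0.7]
grip_width: 0.999
```

>>> drive_tool(series="-0.85 -0.99 0 0 0 0 1;-0.85 -0.99 0 0 0 0 1;-0.85 -0.99 0 0 0 0 1;-0.85 -0.99 0 0 0 0 1")

```text
time_s: 2.5
eef_pos: [276.0, 216.1, 231.9]
ee_rot: [0.001, 0.14, 0.99, -0.0]
force: [-0.1, 0.6, -0.3]
grip_width: 0.999
```

>>> drive_tool(series="-0.85 -0.99 0 0 0 0 1;-0.85 -0.99 0 0 0 0 1;-0.85 -0.99 0 0 0 0 1;-0.85 -0.99 0 0 0 0 1")

```text
time_s: 2.9
eef_pos: [342.8, 70.7, 232.3]
ee_rot: [0.001, 0.142, 0.99, -0.001]
force: [0.7, -0.0, -0.6]
grip_width: 1.001
```

>>> drive_tool(series="-0.85 -0.99 0 0 0 0 1;-0.85 -0.99 0 0 0 0 1;-0.85 -0.99 0 0 0 0 1;-0.85 -0.99 0 0 0 0 1")

```text
time_s: 3.3
eef_pos: [408.9, -74.5, 232.4]
ee_rot: [0.001, 0.144, 0.99, -0.001]
force: [0.2, 0.7, 0.1]
grip_width: 0.999
```

>>> drive_tool(series="-0.85 -0.99 0 0 0 0 1;-0.85 -0.99 0 0 0 0 1;-0.85 -0.99 0 0 0 0 1;-0.85 -0.99 0 0 0 0 1")

```text
time_s: 3.7
eef_pos: [474.7, -219.5, 231.8]
ee_rot: [0.001, 0.144, 0.99, -0.001]
force: [-0.6, 0.8, 0.0]
grip_width: 0.999
```

>>> drive_tool(series="-0.84 -0.98 0 0 0 0 1;-0.84 -0.98 0 0 0 0 1;-0.84 -0.98 0 0 0 0 1;-0.84 -0.98 0 0 0 0 1")

```text
time_s: 4.1
eef_pos: [539.2, -362.8, 229.9]
ee_rot: [0.0, 0.145, 0.989, -0.0]
force: [-0.0, -0.1, -0.5]
grip_width: 1.002
```

>>> drive_tool(series="0 0 0 0 0 0.3 1;0 0 0 0 0 0.6 1;0 0 0 0 0 0.9 1;0 0 0 0 0 1 1;0 0 0 0 0 1 1")

```text
time_s: 4.6
eef_pos: [540.2, -360.7, 230.1]
ee_rot: [0.0, 0.384, 0.923, 0.0]
force: [0.6, -0.4, -0.0]
grip_width: 1.003
```

>>> drive_tool(series="0 0 0 0 0 0.3 1;0 0 0 0 0 0.6 1;0 0 0 0 0 0.9 1;0 0 0 0 0 1 1;0 0 0 0 0 1 1")

```text
time_s: 5.1
eef_pos: [540.8, -359.3, 230.2]
ee_rot: [0.0, 0.6, 0.8, 0.001]
force: [0.7, 0.2, -0.3]
grip_width: 1.002
```

```bash
python3 -c "
from h import *
goto(538,-341,75,0.1); print(telemetry.sense()['joints'])"
```

```text
t 5.1 pos [ 540.8 -359.3  230.2] jaw 0.284 F [ 0.7  0.2 -0.3] w 1.002
need mm [ 18.3   2.3 155.2] norm [0.153 0.019 1.293] turn norm [ 0.002 -0.001  0.368]
[-7.67065856e-01  5.97865243e-01  1.07321953e+00  1.20856441e-03
  1.47028504e+00 -1.05110581e+00]
```

>>> drive_tool(series="0.15 0.02 0 0 0 0.2 1;0.15 0.02 0.3 0 0 0.37 1;0.15 0.02 0.7 0 0 0.37 1;0.15 0.02 1 0 0 0.37 1;0.15 0.02 1 0 0 0.37 1;0.15 0.02 1 0 0 0.37 1")

```text
time_s: 5.7
eef_pos: [538.7, -341.1, 111.5]
ee_rot: [0.001, 0.671, 0.742, 0.001]
force: [0.6, 0.7, 0.4]
grip_width: 1.001
```

```bash
python3 -c "
from h import *
goto(538,-341,40)
c=eyes.capture('top');d=eyes.capture('side')
f=lambda I,x,y,w,h:cv2.resize(I[y:y+h,x:x+w,::-1],(400,300),interpolation=cv2.INTER_CUBIC)
cv2.imwrite('pics/pre.png',np.hstack([f(c['frame'],305,185,48,36),f(d['frame'],220,100,64,48)]))"
```

```text
t 5.7 pos [ 538.7 -341.1  111.5] jaw 0.101 F [0.6 0.7 0.4] w 1.001
need mm [ 0.2 -0.9 71.5] norm [ 0.002 -0.007  0.596] turn norm [ 0.004  0.    -0.   ]
```

View pics/pre.png

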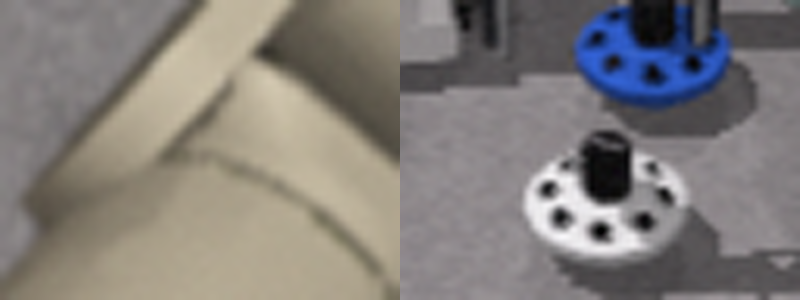

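Side view: the silver rotor stands undisturbed, its knob at crop (605,165), with the gripper above it. Descending to grip.

>>> drive_tool(series="0 -0.01 0.2 0 0 0 1;0 -0.01 0.4 0 0 0 1;0 -0.01 0.5 0 0 0 1;0 -0.01 0.58 0 0 0 1;0 -0.01 0.58 0 0 0 1")

```text
time_s: 6.3
eef_pos: [538.4, -342.1, 43.3]
ee_rot: [0.002, 0.671, 0.742, 0.001]
force: [-0.2, -0.0, -0.5]
grip_width: 1.0
```

>>> drive_tool(series="0 0 0 0 0 0 0;0 0 0 0 0 0 0;0 0 0 0 0 0 0;0 0 0 0 0 0 0;0 0 0 0 0 0 0;0 0 0 0 0 0 0;0 0 0 0 0 0 0;0 0 0 0 0 0 0", newtons=45)

```text
time_s: 7.1
eef_pos: [538.5, -342.3, 43.8]
ee_rot: [0.002, 0.671, 0.742, 0.001]
force: [-1.4, -0.4, 4.9]
grip_width: 0.281
```

>>> drive_tool(series="0 0 -0.1 0 0 0 0;0 0 -0.3 0 0 0 0;0 0 -0.6 0 0 0 0;0 0 -0.95 0 0 0 0;0 0 -1 0 0 0 0;0 0 -1 0 0 0 0")

```text
time_s: 7.7
eef_pos: [538.2, -342.1, 164.8]
ee_rot: [0.003, 0.671, 0.742, 0.001]
force: [-0.1, -0.2, -3.7]
grip_width: 0.283
```

```bash
python3 -c "
from h import *
goto(538,-30,165)
d=eyes.capture('side')
cv2.imwrite('pics/held.png',cv2.resize(d['frame'][70:190,180:340,::-1],(800,600),interpolation=cv2.INTER_CUBIC))"
```

```text
t 7.7 pos [ 538.2 -342.1  164.8] jaw 0.1 F [-0.1 -0.2 -3.7] w 0.283
need mm [310.5  31.1  -1.3] norm [ 2.588  0.26  -0.011] turn norm [ 0.011  0.009 -0.   ]
```

View pics/held.png

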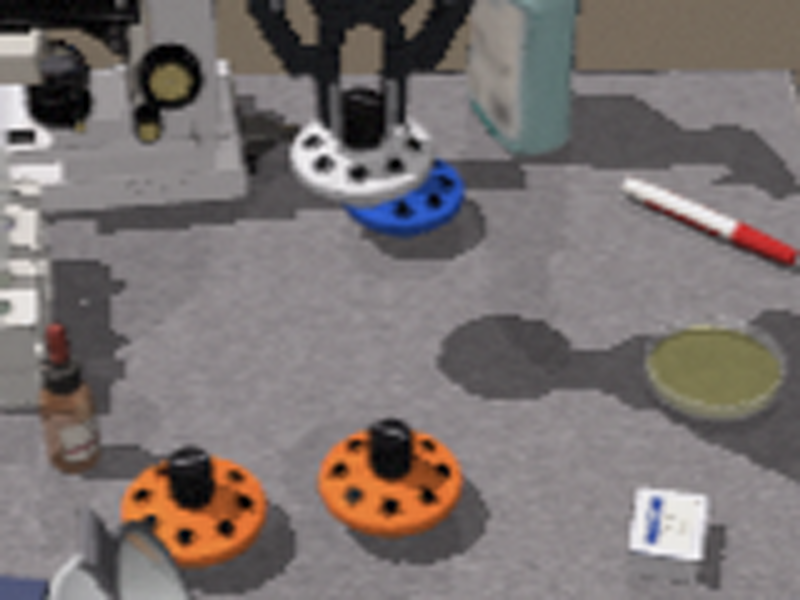

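Rotor held level at px (360,155), nothing else disturbed. Carrying it over and pre-turning it on the way.

>>> drive_tool(series="0.3 0.03 0 0 0 0 0;0.7 0.07 0 0 0 0 0;1 0.1 0 0 0 0 0;1 0.1 0 0 0 0 0")

```text
time_s: 8.15
eef_pos: [536.8, -216.4, 160.8]
ee_rot: [-0.001, 0.669, 0.743, 0.001]
force: [-0.8, -1.5, -2.7]
grip_width: 0.283
```

>>> drive_tool(series="0.4 0.04 0 0 0 0 0;0.8 0.08 0 0 0 0 0;1 0.1 0 0 0 0 0;1 0.1 0 0 0 0 0")

```text
time_s: 8.55
eef_pos: [535.5, -92.9, 159.6]
ee_rot: [-0.003, 0.668, 0.744, 0.0]
force: [0.2, -0.8, -2.4]
grip_width: 0.282
```

>>> drive_tool(series="0.3 0.04 0 0 0 0 0;0.5 0.07 0 0 0 0 0;0.6 0.08 0 0 0 0 0;0.6 0.08 0 0 0 0 0")

```text
time_s: 8.95
eef_pos: [537.1, -20.1, 159.1]
ee_rot: [-0.003, 0.668, 0.744, -0.0]
force: [0.2, -0.8, -3.8]
grip_width: 0.284
```

>>> drive_tool(series="0 0 0 0 0 -0.25 0;0 0 0 0 0 -0.5 0;0 0 0 0 0 -0.75 0;0 0 0 0 0 -1 0;0 0 0 0 0 -1 0")

```text
time_s: 9.45
eef_pos: [537.2, -21.7, 158.7]
ee_rot: [-0.003, 0.463, 0.886, 0.0]
force: [-0.2, -0.4, -3.0]
grip_width: 0.287
```

>>> drive_tool(series="0 0 0 0 0 -0.25 0;0 0 0 0 0 -0.5 0;0 0 0 0 0 -0.75 0;0 0 0 0 0 -1 0;0 0 0 0 0 -1 0;0 0 0 0 0 -1 0")

```text
time_s: 10.05
eef_pos: [537.2, -22.4, 158.5]
ee_rot: [-0.003, 0.232, 0.973, 0.001]
force: [-0.2, -0.1, -2.5]
grip_width: 0.282
```

```bash
python3 -c "
from h import *
goto(543,24,165,1.1); print(telemetry.sense()['joints'].round(2))"
```

```text
t 10.05 pos [537.2 -22.4 158.5] jaw 1.102 F [-0.2 -0.1 -2.5] w 0.282
need mm [15.8 44.1 -6.4] norm [ 0.131  0.367 -0.053] turn norm [ 0.002 -0.013  0.005]
[-0.26  0.41  1.56  0.    1.18 -1.36]
```

>>> drive_tool(series="0.06 0.18 0 0 0 0 0;0.13 0.37 0 0 0 0 0;0.13 0.37 0.1 0 -0.01 0 0;0.13 0.37 0.25 0 -0.01 0 0;0.13 0.37 0.3 0 -0.01 0 0;0.13 0.37 0.3 0 -0.01 0 0")

```text
time_s: 10.65
eef_pos: [542.7, 24.2, 122.0]
ee_rot: [-0.002, 0.233, 0.972, 0.001]
force: [0.3, 0.4, -1.8]
grip_width: 0.285
```

```bash
python3 -c "
from h import *
goto(543,24,106,1.1)
z=telemetry.sense()['eef_pos'][2]-43.8+36
c=eyes.capture('top');d=eyes.capture('side')
print(z,'side disc',cfit(d,(543,24),42,z,1),'top',cfit(c,(543,24),42,z,1))
cv2.imwrite('pics/over.png',np.hstack([cv2.resize(I['frame'][y:y+72,x:x+72,::-1],(400,400),interpolation=cv2.INTER_CUBIC) for I,x,y in((c,180,160),(d,220,170))]))"
```

```text
t 10.65 pos [542.7  24.2 122. ] jaw 1.1 F [ 0.3  0.4 -1.8] w 0.285
need mm [-0.4 -0.  16. ] norm [-0.003 -0.     0.133] turn norm [ 0.001 -0.007 -0.   ]
114.19928282080114 side disc [ 25.5 545.5  31.5] top [  2.6 548.   31. ]
```

View pics/over.png

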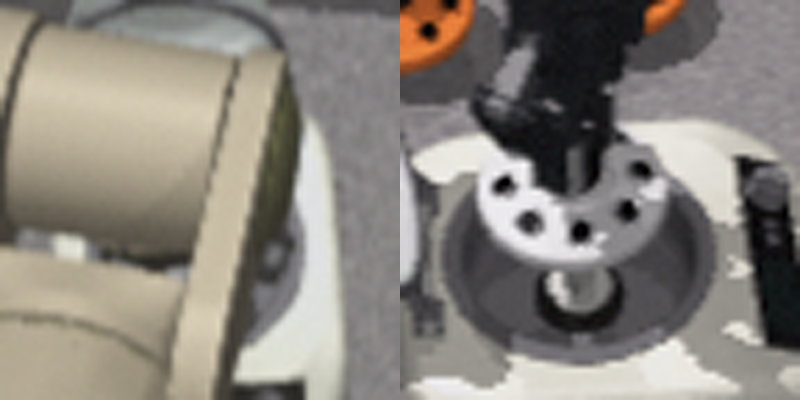

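```bash
python3 -c "
from h import *
from scipy.optimize import least_squares
t,d=load()
W=np.array([[505,183],[530,222],[581,232],[628,210],[640,170]])-[400,0]; W=W/5.5556-.5+[220,170]
def f(p,z=114.2):
    a=p[2]+np.arange(5)*np.pi/4
    return (proj(d,np.c_[p[0]+30*np.cos(a),p[1]+30*np.sin(a),0*a+z])-W).ravel()
for z in (113,114.2,116):
  r=min((least_squares(lambda p:f(p,z),[543,24,a]) for a in np.arange(-3,3.2,.4)),key=lambda r:r.cost); print(z,r.x,r.cost)
print('shoulder',cfit(d,(543,24),15,40,1,4))
print('knob top start side',atz(d,240+19.5*0+ (665-400)/20-.5,117+(405-300)/20-.5,63))
"
```

```text
113 [5.45486807e+02 2.36059126e+01 1.20406692e-01] 0.1839964686518668
114.2 [5.45482247e+02 2.46130401e+01 1.20465672e-01] 0.1839786382071111
116 [5.45475411e+02 2.61237229e+01 1.20554594e-01] 0.1866740886166776
shoulder [ 36.5 544.   24.5]
knob top start side [ 537.50205622 -349.14059512   63.        ]
```

>>> drive_tool(series="0 0 0.05 0 0 0 0;0 0 0.1 0 0 0 0;0 0 0.14 0 0 0 0;0 0 0.15 0 0 0 0;0 0 0.15 0 0 0 0")

```text
time_s: 11.25
eef_pos: [543.3, 24.1, 105.0]
ee_rot: [-0.001, 0.233, 0.973, 0.001]
force: [-0.2, -0.3, -2.6]
grip_width: 0.284
```

>>> drive_tool(series="0 0 0.01 0 0 0 0;0 0 0.02 0 0 0 0;0 0 0.025 0 0 0 0;0 0 0.025 0 0 0 0")

```text
time_s: 11.65
eef_pos: [543.3, 24.1, 102.0]
ee_rot: [-0.001, 0.233, 0.973, 0.001]
force: [-0.9, -0.5, -3.2]
grip_width: 0.287
```

```bash
python3 -c "
from h import *
goto(542.5,24,101)"
```

```text
t 11.65 pos [543.3  24.1 102. ] jaw 1.101 F [-0.9 -0.5 -3.2] w 0.287
need mm [ 0.7 -0.5  1. ] norm [ 0.006 -0.004  0.008] turn norm [ 0.002 -0.003  0.   ]
```

>>> drive_tool(series="0 0 0.008 0 0 0 0;0 0 0.016 0 0 0 0;0 0 0.016 0 0 0 0")

```text
time_s: 11.95
eef_pos: [543.6, 24.1, 100.3]
ee_rot: [-0.0, 0.233, 0.973, 0.001]
force: [0.4, 1.1, 1.1]
grip_width: 0.28
```

>>> drive_tool(series="0 0 0.008 0 0 0 0;0 0 0.01 0 0 0 0;0 0 0.01 0 0 0 0")

```text
time_s: 12.25
eef_pos: [543.8, 24.0, 99.5]
ee_rot: [0.0, 0.233, 0.972, 0.001]
force: [-1.0, -0.4, 3.2]
grip_width: 0.284
```

>>> drive_tool(series="0.006 -0.004 0 0 0 -0.1 0;0.006 -0.004 0 0 0 -0.2 0;0.006 -0.004 0 0 0 -0.3 0;0.006 -0.004 0 0 0 -0.4 0;0.006 -0.004 0 0 0 -0.4 0")

```text
time_s: 12.75
eef_pos: [543.4, 24.1, 99.7]
ee_rot: [0.001, 0.134, 0.991, 0.001]
force: [1.4, 2.1, 2.4]
grip_width: 0.286
```

>>> drive_tool(series="0 0 0.003 0 0 -0.1 0;0 0 0.003 0 0 -0.2 0;0 0 0.003 0 0 -0.2 0")

```text
time_s: 13.05
eef_pos: [543.6, 24.3, 99.6]
ee_rot: [0.001, 0.085, 0.996, 0.001]
force: [0.6, 1.0, 3.8]
grip_width: 0.288
```

>>> drive_tool(series="0 0 0.003 0 0 -0.1 0;0 0 0.003 0 0 -0.2 0;0 0 0.003 0 0 -0.2 0")

```text
time_s: 13.35
eef_pos: [543.8, 24.4, 99.5]
ee_rot: [0.002, 0.036, 0.999, 0.001]
force: [0.3, 2.4, 3.4]
grip_width: 0.282
```

>>> drive_tool(series="0 0 0.003 0 0 -0.1 0;0 0 0.003 0 0 -0.2 0;0 0 0.003 0 0 -0.2 0")

```text
time_s: 13.65
eef_pos: [543.9, 24.5, 99.3]
ee_rot: [0.002, -0.013, 1.0, 0.001]
force: [0.3, 1.6, 4.3]
grip_width: 0.286
```

```bash
python3 -c "
from h import *
goto(543,24,99.5); print(telemetry.sense()['wrist_torque'])"
```

```text
t 13.65 pos [543.9  24.5  99.3] jaw 1.597 F [0.3 1.6 4.3] w 0.286
need mm [ 0.9 -0.4 -0.2] norm [ 0.007 -0.004 -0.002] turn norm [ 0.004  0.007 -0.   ]
[ 0.414249   -0.00430954 -0.00895867]
```

>>> drive_tool(series="0.006 0.004 0.002 0 0 -0.1 0;0.006 0.004 0.002 0 0 -0.2 0;0.006 0.004 0.002 0 0 -0.2 0")

```text
time_s: 13.95
eef_pos: [543.4, 24.9, 99.2]
ee_rot: [0.002, -0.062, 0.998, 0.001]
force: [1.1, 1.3, 4.5]
grip_width: 0.284
```

>>> drive_tool(series="0 0 0.002 0 0 -0.1 0;0 0 0.002 0 0 -0.2 0;0 0 0.002 0 0 -0.2 0")

```text
time_s: 14.25
eef_pos: [543.3, 25.1, 99.0]
ee_rot: [0.002, -0.11, 0.994, 0.001]
force: [-0.1, 3.0, 4.2]
grip_width: 0.287
```

>>> drive_tool(series="0 0 0.002 0 0 -0.1 0;0 0 0.002 0 0 -0.2 0;0 0 0.002 0 0 -0.2 0")

```text
time_s: 14.55
eef_pos: [543.1, 25.4, 98.9]
ee_rot: [0.002, -0.159, 0.987, 0.001]
force: [-0.5, 2.2, 4.6]
grip_width: 0.285
```

>>> drive_tool(series="0 0 0.002 0 0 -0.1 0;0 0 0.002 0 0 -0.2 0;0 0 0.002 0 0 -0.2 0")

```text
time_s: 14.85
eef_pos: [542.9, 25.6, 98.7]
ee_rot: [0.002, -0.207, 0.978, 0.001]
force: [-0.2, 3.1, 4.4]
grip_width: 0.285
```

```bash
python3 -c "
from h import *
goto(543,24,99.5); print(telemetry.sense()['wrist_torque'])
d=eyes.capture('side')
cv2.imwrite('pics/sw.png',cv2.resize(d['frame'][170:242,215:287,::-1],(600,600),interpolation=cv2.INTER_CUBIC))"
```

```text
t 14.85 pos [542.9  25.6  98.7] jaw 1.987 F [-0.2  3.1  4.4] w 0.285
need mm [ 0.6 -1.5 -0.8] norm [ 0.005 -0.013 -0.007] turn norm [ 0.003  0.008 -0.   ]
[0.6991531  0.19939701 0.05366852]
```

View pics/sw.png

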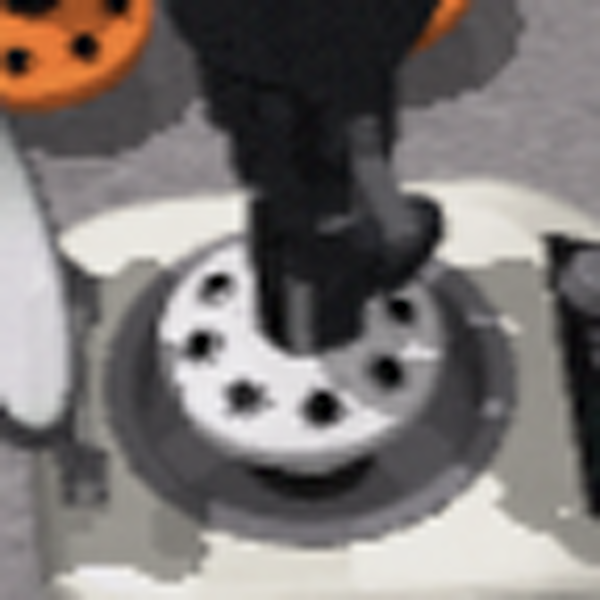

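```bash
cat >> h.py <<'E'
def wellfit(W,z,step=np.pi/4):
    from scipy.optimize import least_squares
    t,d=load(); W=np.array(W,float); n=len(W)
    def f(p,):
        a=p[2]+np.arange(n)*step
        return (proj(d,np.c_[p[0]+30*np.cos(a),p[1]+30*np.sin(a),0*a+p[3]])-W).ravel()
    def g(p): return np.r_[f(p),(p[3]-z)*.05]
    r=min((least_squares(g,[543,24,a,z]) for a in np.arange(-3,3.2,.4)),key=lambda r:r.cost); return r.x.round(2),r.cost, f(r.x).reshape(-1,2).round(2).tolist()
E
python3 -c "
from h import *
W=np.array([[215,287],[201,345],[245,397],[322,407],[387,371],[400,308]])/8.333-.5+[215,170]
print(wellfit(W,92))
t,d=load(); 
for r,z,s in((15,40,1),(53,62,-1)): print(cfit(d,(543,24),r,z,s,5),cfit(t,(543,24),r,z,s,5))
"
```

```text
(array([545.83,  29.71,  -0.57,  92.61]), np.float64(0.07842828131431495), [[0.02, -0.02], [-0.1, 0.11], [-0.05, -0.13], [0.12, -0.1], [0.06, -0.12], [-0.05, 0.27]])
[ 36.5 544.   24.5] [ 39.9 542.5  23. ]
[ 21.1 543.   24. ] [ 13.6 542.5  24.5]
```

>>> drive_tool(series="0 0 -0.02 0 0 0 0;0 0 -0.05 0 0 0 0;0.02 -0.006 -0.05 0.003 0.008 0 0;0.02 -0.006 -0.05 0.003 0.008 0 0;0.02 -0.006 -0.05 0.003 0.008 0 0")

```text
time_s: 15.4
eef_pos: [540.7, 23.9, 104.3]
ee_rot: [-0.0, -0.206, 0.979, 0.0]
force: [-0.2, -0.4, -3.2]
grip_width: 0.285
```

```bash
cat >> h.py <<'E'
def autowell(p,z,yaw,n=6):
    """refine visible wells in the side view round predicted pose (yaw = rotor yaw), then fit x,y,phase and tilt at given z"""
    from scipy.optimize import least_squares
    from scipy.spatial.transform import Rotation as R
    F=[eyes.capture("side") for _ in range(3)]; d=F[-1]; I=cv2.cvtColor(np.mean([f["frame"] for f in F],0).astype(np.uint8),cv2.COLOR_RGB2GRAY).astype(np.float32)
    def model(q,a): return proj(d,np.array([q[0],q[1],z])+R.from_rotvec([q[3],q[4],0]).apply(np.c_[30*np.cos(a+q[2]),30*np.sin(a+q[2]),0*a]))
    al=yaw+np.pi/8+np.arange(8)*np.pi/4; q=np.array([*p,0,0,0.])
    al=al[np.sin(al)>-.45]  # near half (camera at +y)
    for it in range(3):
        obs=[];use=[]
        for a in al:
            u=model(q,np.array([a]))[0]; g=np.stack(np.meshgrid(np.arange(-3.5,3.6,.25),np.arange(-3,3.1,.25)),-1).reshape(-1,2)+u
            v=samp(I,g); w=np.clip(np.percentile(v,75)*.72-v,0,60)
            if w.sum()>500: obs.append((g*w[:,None]).sum(0)/w.sum()); use.append(a)
        obs=np.array(obs);use=np.array(use)
        k=least_squares(lambda s:np.r_[(model([*s,0,0],use)-obs).ravel()],q[:3],loss="soft_l1",f_scale=.3); q[:3]=k.x
    f=least_squares(lambda s:np.r_[(model(s,use)-obs).ravel(),s[3:]*2],q)
    print("level",q[:3].round(2),"rms",np.sqrt(2*k.cost/len(use)).round(2),"n",len(use),"| tilt fit",f.x.round(2))
E
python3 -c "
from h import *
goto(541,24,101.2); s=telemetry.sense()
for z in(0,): autowell((545,25),s['eef_pos'][2]-7.8+z,1.39)"
```

```text
t 15.4 pos [540.7  23.9 104.3] jaw 1.985 F [-0.2 -0.4 -3.2] w 0.285
need mm [-0.3 -0.   3.1] norm [-0.003 -0.     0.026] turn norm [ 0.001 -0.001  0.   ]
level [5.445e+02 2.660e+01 4.000e-02] rms 0.47 n 5 | tilt fit [ 5.449e+02  2.458e+01  7.000e-02 -1.500e-01 -6.000e-02]
```

```bash
python3 -c "
from h import *
F=np.mean([eyes.capture('side')['frame'] for _ in range(3)],0).astype(np.uint8)
cv2.imwrite('pics/lift.png',cv2.resize(F[180:240,215:295,::-1],(800,600),interpolation=cv2.INTER_CUBIC))"
```

```text
(no output)
```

View pics/lift.png

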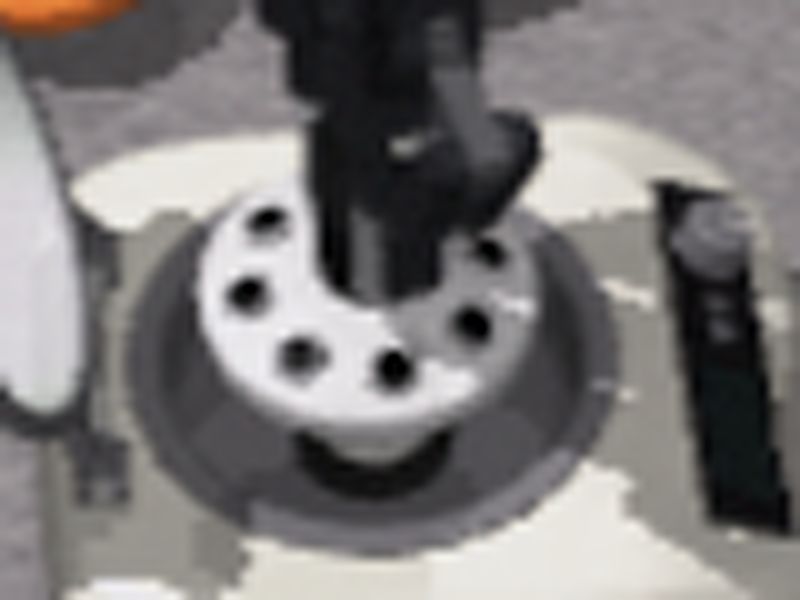

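```bash
python3 -c "
from h import *
from scipy.optimize import least_squares
from scipy.spatial.transform import Rotation as R
t,d=load()
def fit(W,z,n):
    def m(q): 
        a=q[2]+np.arange(n)*np.pi/4
        return proj(d,np.array([q[0],q[1],z])+R.from_rotvec([q[3],q[4],0]).apply(np.c_[30*np.cos(a),30*np.sin(a),0*a]))
    for k in(1000,.5):
        b=min((least_squares(lambda q:np.r_[(m(q)-W).ravel(),q[3:]*k],[544,25,a,0,0]) for a in np.arange(-3,3.2,.4)),key=lambda r:r.cost); print(b.x.round(2),round(b.cost,3),(m(b.x)-W).round(2).tolist())
W=np.array([[268,222],[248,294],[303,355],[396,367],[472,324],[490,254]])/10-.5+[215,180]
fit(W,96.5,6)
W=np.array([[215,287],[201,345],[245,397],[322,407],[387,371],[400,308]])/8.333-.5+[215,170]; fit(W,91.5,6)
W=np.array([[505,183],[530,222],[581,232],[628,210],[640,170]])-[400,0]; W=W/5.5556-.5+[220,170]; fit(W,114.2,5)
# original place
W=np.array([[155,420],[127,463],[150,507],[211,527],[283,513],[312,470],[292,428]])-[0,300]; W=W/10-.5+[231,114]; fit(W,36,7)
"
```

```text
[543.52  26.55  -0.58  -0.    -0.  ] 0.051 [[-0.0, 0.13], [0.11, -0.03], [-0.14, -0.09], [-0.04, 0.01], [0.16, 0.06], [-0.09, -0.07]]
[ 5.4354e+02  2.6500e+01 -5.8000e-01 -1.0000e-02 -0.0000e+00] 0.048 [[-0.02, 0.07], [0.11, -0.04], [-0.13, -0.07], [-0.03, 0.05], [0.16, 0.08], [-0.1, -0.09]]
[545.84  28.8   -0.57  -0.     0.  ] 0.08 [[0.03, -0.01], [-0.08, 0.11], [-0.04, -0.13], [0.11, -0.11], [0.04, -0.12], [-0.07, 0.28]]
[ 5.4581e+02  2.8600e+01 -5.8000e-01 -3.0000e-02  1.0000e-02] 0.044 [[0.07, -0.13], [-0.07, 0.14], [-0.06, -0.01], [0.08, 0.0], [0.02, -0.12], [-0.04, 0.12]]
[ 5.4548e+02  2.4610e+01  1.2000e-01 -0.0000e+00 -0.0000e+00] 0.184 [[-0.17, 0.36], [-0.06, -0.31], [0.09, -0.21], [-0.02, 0.0], [0.17, 0.17]]
[ 5.455e+02  2.380e+01  1.200e-01 -7.000e-02 -1.000e-02] 0.071 [[-0.17, 0.12], [-0.04, -0.19], [0.1, 0.06], [-0.04, 0.11], [0.15, -0.1]]
[ 538.7  -341.23   -0.86   -0.     -0.  ] 0.179 [[0.31, 0.15], [-0.18, -0.04], [-0.26, -0.02], [0.19, 0.07], [-0.06, -0.07], [0.19, 0.02], [-0.19, -0.12]]
[ 5.3871e+02 -3.4123e+02 -8.6000e-01 -0.0000e+00 -1.0000e-02] 0.174 [[0.28, 0.12], [-0.19, -0.08], [-0.24, -0.04], [0.22, 0.08], [-0.04, -0.04], [0.19, 0.06], [-0.22, -0.1]]
```

>>> drive_tool(series="0.004 -0.012 0 0 0 0 0;0.004 -0.012 0.015 0 0 0 0;0.004 -0.012 0.03 0 0 0 0;0.004 -0.012 0.037 0 0 0 0;0.004 -0.012 0.037 0 0 0 0")

```text
time_s: 16.2
eef_pos: [541.3, 22.5, 100.3]
ee_rot: [0.0, -0.206, 0.979, 0.0]
force: [-0.1, -0.2, -0.3]
grip_width: 0.285
```

>>> drive_tool(series="0 0 0.003 0 0 0.1 0;0 0 0.003 0 0 0.2 0;0 0 0.003 0 0 0.3 0;0 0 0.003 0 0 0.3 0")

```text
time_s: 16.6
eef_pos: [541.4, 22.3, 100.2]
ee_rot: [0.0, -0.132, 0.991, -0.0]
force: [-1.1, -1.3, -0.2]
grip_width: 0.281
```

>>> drive_tool(series="0 0 0.003 0 0 0.1 0;0 0 0.003 0 0 0.2 0;0 0 0.003 0 0 0.3 0;0 0 0.003 0 0 0.3 0")

```text
time_s: 17.0
eef_pos: [541.4, 22.2, 100.0]
ee_rot: [0.0, -0.058, 0.998, -0.0]
force: [-0.5, -0.7, -0.0]
grip_width: 0.287
```

>>> drive_tool(series="0 0 0.003 0 0 0.1 0;0 0 0.003 0 0 0.2 0;0 0 0.003 0 0 0.3 0;0 0 0.003 0 0 0.3 0")

```text
time_s: 17.4
eef_pos: [541.2, 22.5, 99.6]
ee_rot: [0.0, 0.017, 1.0, 0.0]
force: [-0.9, 1.7, 0.7]
grip_width: 0.287
```

```bash
python3 -c "
from h import *
goto(541,22.4,99.5); print(telemetry.sense()['wrist_torque'])"
```

```text
t 17.4 pos [541.2  22.5  99.6] jaw 1.538 F [-0.9  1.7  0.7] w 0.287
need mm [ 0.2 -0.1  0.1] norm [ 0.001 -0.001  0.001] turn norm [ 0.  0. -0.]
[ 0.19908638  0.33755774 -0.00034267]
```

>>> drive_tool(series="0 0 0.003 0 0 0.1 0;0 0 0.003 0 0 0.2 0;0 0 0.003 0 0 0.2 0")

```text
time_s: 17.7
eef_pos: [540.9, 22.8, 99.3]
ee_rot: [-0.0, 0.065, 0.998, 0.0]
force: [-2.7, 1.3, 0.1]
grip_width: 0.284
```

>>> drive_tool(series="0 0 0.004 0 0 0.1 0;0 0 0.004 0 0 0.2 0;0 0 0.004 0 0 0.2 0")

```text
time_s: 18.0
eef_pos: [540.9, 23.1, 98.8]
ee_rot: [-0.0, 0.114, 0.993, 0.001]
force: [-1.5, 2.5, 1.3]
grip_width: 0.289
```

>>> drive_tool(series="0 0 0.003 0 0 0.1 0;0 0 0.003 0 0 0.2 0;0 0 0.003 0 0 0.2 0")

```text
time_s: 18.3
eef_pos: [540.6, 23.8, 98.0]
ee_rot: [-0.001, 0.162, 0.987, 0.001]
force: [-0.5, 6.2, -3.5]
grip_width: 0.289
```

>>> drive_tool(series="0 0 0.003 0 0 0.1 0;0 0 0.003 0 0 0.2 0;0 0 0.003 0 0 0.2 0")

```text
time_s: 18.6
eef_pos: [540.5, 24.0, 97.5]
ee_rot: [-0.001, 0.21, 0.978, 0.001]
force: [-0.2, 4.6, -1.9]
grip_width: 0.286
```

>>> drive_tool(series="0 0 0.003 0 0 0.1 0;0 0 0.003 0 0 0.2 0;0 0 0.003 0 0 0.2 0")

```text
time_s: 18.9
eef_pos: [540.7, 24.2, 97.2]
ee_rot: [-0.001, 0.257, 0.966, 0.001]
force: [-0.5, 3.1, 0.2]
grip_width: 0.28
```

```bash
python3 -c "
from h import *
goto(541,22.4,99.5); print(telemetry.sense()['wrist_torque'])"
```

```text
t 18.9 pos [540.7  24.2  97.2] jaw 1.05 F [-0.5  3.1  0.2] w 0.28
need mm [-1.2 -1.4 -2.3] norm [-0.01  -0.011 -0.02 ] turn norm [ 0.005 -0.005  0.   ]
[0.73400294 0.12652487 0.09740903]
```

The force dropped at jaw 1.25 (rotor about 0.65 rad), and z is now 97.2 with almost no load, so the bore has started onto the shaft. The side force says to shift +y and ease the turn back.

>>> drive_tool(series="0.004 0.008 0 0 0 -0.05 0;0.006 0.01 0 0.005 -0.005 -0.12 0;0.006 0.01 0.01 0.005 -0.005 -0.12 0;0.006 0.01 0.02 0.005 -0.005 -0.12 0;0.006 0.01 0.02 0.005 -0.005 -0.12 0")

```text
time_s: 19.4
eef_pos: [540.9, 25.3, 94.9]
ee_rot: [0.0, 0.228, 0.974, -0.0]
force: [-1.0, -0.6, 2.0]
grip_width: 0.286
```

```bash
python3 -c "
from h import *
goto(541,25,95); print(telemetry.sense()['wrist_torque'])"
```

```text
t 19.4 pos [540.9  25.3  94.9] jaw 1.111 F [-1.  -0.6  2. ] w 0.286
need mm [-0.2 -0.2 -0.1] norm [-0.002 -0.002 -0.001] turn norm [-0.     0.002  0.   ]
[-0.15509794  0.16512482  0.03168905]
```

>>> drive_tool(series="0 0 0.008 0 0 -0.06 0;0 0 0.016 0 0 -0.06 0;0 0 0.016 0 0 -0.06 0")

```text
time_s: 19.7
eef_pos: [541.0, 25.3, 92.9]
ee_rot: [0.0, 0.214, 0.977, -0.0]
force: [-0.3, 0.5, 0.7]
grip_width: 0.283
```

>>> drive_tool(series="0 0 0.008 0 0 0 0;0 0 0.016 0 0 0 0;0 0 0.016 0 0 0 0")

```text
time_s: 20.0
eef_pos: [541.1, 25.4, 91.0]
ee_rot: [0.001, 0.214, 0.977, -0.0]
force: [0.2, 0.5, 2.2]
grip_width: 0.289
```

```bash
python3 -c "
from h import *
goto(541,25,91); print(telemetry.sense()['wrist_torque'])"
```

```text
t 20.0 pos [541.1  25.4  91. ] jaw 1.14 F [0.2 0.5 2.2] w 0.289
need mm [-0.1 -0.4 -0. ] norm [-0.001 -0.003 -0.   ] turn norm [ 0.     0.002 -0.   ]
[0.07253556 0.01234099 0.02571187]
```

>>> drive_tool(series="0 0 0.01 0 0 0.03 0;0 0 0.02 0 0 0.03 0;0 0 0.02 0 0 0.03 0")

```text
time_s: 20.3
eef_pos: [541.2, 25.4, 88.7]
ee_rot: [0.001, 0.221, 0.975, -0.0]
force: [0.1, 1.5, 5.0]
grip_width: 0.288
```

>>> drive_tool(series="0 0 0.01 0 0 0 0;0 0 0.02 0 0 0 0;0 0 0.02 0 0 0 0")

```text
time_s: 20.6
eef_pos: [541.5, 25.3, 86.6]
ee_rot: [0.001, 0.221, 0.975, -0.0]
force: [-0.1, 0.9, 6.0]
grip_width: 0.285
```

>>> drive_tool(series="0 0 0.008 0 0 0 0;0 0 0.015 0 0 0 0;0 0 0.015 0 0 0 0")

```text
time_s: 20.9
eef_pos: [541.6, 25.4, 85.1]
ee_rot: [0.001, 0.221, 0.975, 0.0]
force: [-1.7, 0.8, 7.2]
grip_width: 0.292
```

>>> drive_tool(series="0 0 0 0 0 -0.06 0;0 0 0.004 0 0 -0.08 0;0 0 0.008 0 0 -0.04 0;0 0 0.01 0 0 0 0;0 0 0.01 0 0 0 0")

```text
time_s: 21.4
eef_pos: [541.6, 25.4, 83.9]
ee_rot: [0.001, 0.222, 0.975, 0.0]
force: [0.2, 1.1, 2.0]
grip_width: 0.284
```

```bash
python3 -c "
from h import *
goto(541,25,83.4); print(telemetry.sense()['wrist_torque'])
F=np.mean([eyes.capture('side')['frame'] for _ in range(2)],0).astype(np.uint8)
cv2.imwrite('pics/home.png',cv2.resize(F[180:240,215:295,::-1],(800,600),interpolation=cv2.INTER_CUBIC))"
```

```text
t 21.4 pos [541.6  25.4  83.9] jaw 1.124 F [0.2 1.1 2. ] w 0.284
need mm [ 0.4 -0.7  0.5] norm [ 0.003 -0.005  0.004] turn norm [ 0.002  0.005 -0.   ]
[0.28752039 0.1064084  0.05576978]
```

View pics/home.png

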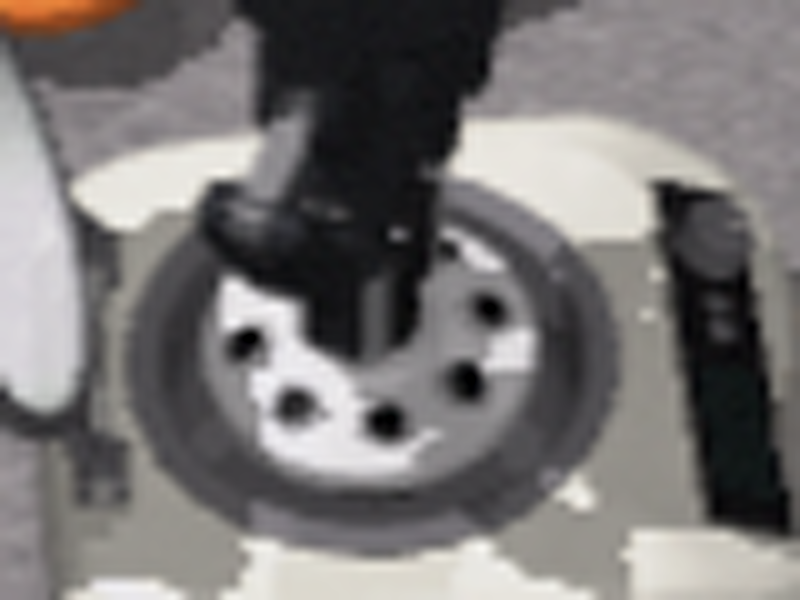

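The rotor now sits deep and level in the bowl (disc centre about px (375,375)). A little more wiggle and press, then release.

>>> drive_tool(series="0 0 0.004 0 0 -0.05 0;0 0 0.008 0 0 0.04 0;0 0 0.01 0 0 0 0;0 0 0.01 0 0 0 0")

```text
time_s: 21.9
eef_pos: [541.5, 25.4, 82.6]
ee_rot: [0.001, 0.22, 0.976, 0.0]
force: [-1.0, 0.5, 1.6]
grip_width: 0.284
```

>>> drive_tool(series="0 0 0 0 0 0 0.4;0 0 0 0 0 0 0.7;0 0 0 0 0 0 1;0 0 0 0 0 0 1;0 0 0 0 0 0 1;0 0 0 0 0 0 1")

```text
time_s: 22.5
eef_pos: [541.6, 25.4, 82.6]
ee_rot: [0.001, 0.22, 0.976, 0.0]
force: [0.0, 0.4, -0.3]
grip_width: 0.999
```

>>> drive_tool(series="0 0 -0.2 0 0 0 1;0 0 -0.5 0 0 0 1;0 0 -0.9 0 0 0 1;0 0 -1 0 0 0 1;0 0 -1 0 0 0 1")

```text
time_s: 23.0
eef_pos: [542.0, 25.4, 204.3]
ee_rot: [0.003, 0.22, 0.976, 0.0]
force: [0.5, 0.1, -1.0]
grip_width: 1.002
```

```bash
python3 -c "
from h import *
goto(400,24,230,1.57); print(telemetry.sense()['joints'].round(2))
C=[eyes.capture('side') for _ in range(2)]
for c in C[:1]:
    for t in('lid_tab','lid'): print(t,[(np.round(r['rect']).tolist(),round(r['confidence'],2)) for r in nets.spot_in(t,c)][:2])
F=np.mean([c['frame'] for c in C],0).astype(np.uint8)
cv2.imwrite('pics/rel.png',cv2.resize(F[160:256,175:303,::-1],(800,600),interpolation=cv2.INTER_CUBIC))"
```

```text
t 23.0 pos [542.   25.4 204.3] jaw 1.128 F [ 0.5  0.1 -1. ] w 1.002
need mm [127.5 -62.1 -26.6] norm [ 1.062 -0.517 -0.222] turn norm [ 0.001  0.013 -0.885]
[-0.17  0.37  1.49 -0.    1.27 -1.3 ]
lid_tab [([186.0, 175.0, 228.0, 232.0], 0.7)]
lid []
```

View pics/rel.png

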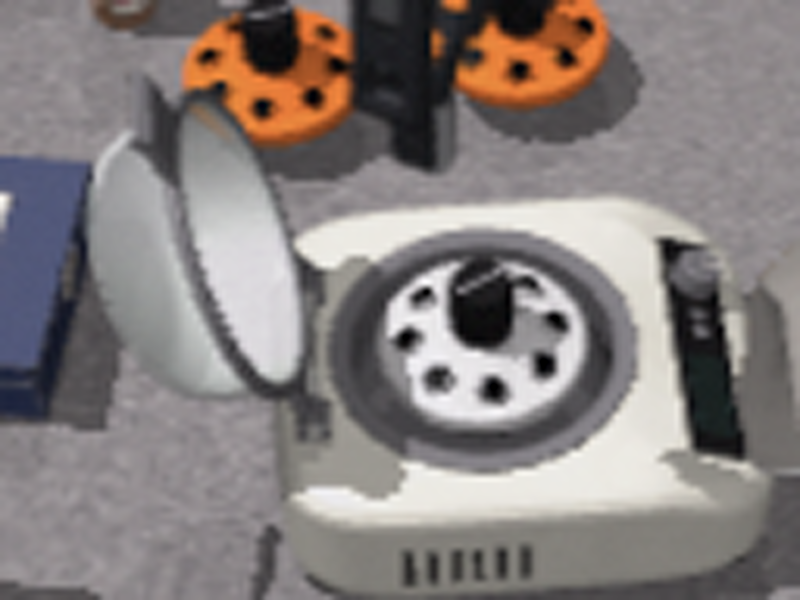

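Rotor released and standing level, knob at px (482,300). The lid still leans back, tab at about px (150,110). Next: measure the tab, check the rotor numerically, and retreat upward.

```bash
python3 -c "
from h import *
W=np.array([[422,296],[406,340],[439,380],[492,388],[545,366],[555,322]])/6.25-.5+[175,160]
print(wellfit(W,76))
t,s=load()
for u,v in((140,75),(178,100),(150,175),(133,150)):
    o,d=ray(s,u/6.25-.5+175,v/6.25-.5+160); p=o+d*(24-o[1])/d[1]; print((u,v),p.round(1), [ (o+d*(y-o[1])/d[1]).round(0)[[0,2]] for y in(7,41)])
for th in(1.9,1.95,2.0,2.05):
  print(th,(proj(s,[[612-r*np.cos(th)+h*np.sin(th),y,68+r*np.sin(th)+h*np.cos(th)] for r,h,y in((155,3,24),(155,3,7),(155,3,41),(131,3,24))])-[175,160]+.5).round(1).tolist())
for n in('wash_bottle',):
  c=eyes.capture('side'); print(nets.spot_in(n,c)[:1])
print(atz(s,151,271,0))
goto(705,24,250,1.57)
"
```

```text
(array([543.36,  26.77,  -0.64,  75.23]), np.float64(0.2442376270465917), [[-0.04, 0.13], [0.18, 0.02], [-0.38, -0.17], [0.27, 0.26], [-0.23, -0.12], [0.2, -0.12]])
(140, 75) [663.5  24.  217.6] [array([667., 201.]), array([660., 235.])]
(178, 100) [651.3  24.  204.8] [array([654., 187.]), array([648., 222.])]
(150, 175) [665.6  24.  165.3] [array([669., 147.]), array([662., 184.])]
(133, 150) [670.3  24.  178.9] [array([674., 161.]), array([667., 197.])]
1.9 [[21.9, 13.2], [22.6, 7.9], [21.3, 18.7], [26.5, 20.3]]
1.95 [[18.8, 14.2], [19.5, 8.8], [18.1, 19.7], [23.9, 21.0]]
2.0 [[15.8, 15.2], [16.5, 9.9], [15.1, 20.7], [21.4, 21.9]]
2.05 [[12.9, 16.3], [13.7, 11.0], [12.2, 21.8], [19.0, 22.8]]
[{'rect': [131.4, 195.1, 169.1, 270.4], 'confidence': 0.74}]
[788.31447031 144.73476883   0.        ]
t 23.3 pos [540.8  25.5 201.2] jaw 1.127 F [-0.5  0.7 -0.2] w 1.002
need mm [-149.    69.1  -48.8] norm [-1.241  0.576 -0.406] turn norm [-0.     0.    -0.885]
```

>>> drive_tool(series="0 0 -0.3 0 0 -0.25 0;0 0 -0.5 0 0 -0.5 0;0 0 -0.5 0 0 -0.75 0;0 0 -0.5 0 0 -0.88 0;0 0 -0.5 0 0 -0.88 0;0 0 -0.5 0 0 -0.88 0", newtons=40)

```text
time_s: 23.9
eef_pos: [540.7, 25.5, 260.6]
ee_rot: [-0.001, 0.003, 1.0, 0.0]
force: [-0.4, -0.6, -0.5]
grip_width: 0.004
```

>>> drive_tool(series="-0.3 0 0 0 0 0 0;-0.6 0 0 0 0 0 0;-0.8 0 0 0 0 0 0;-0.8 0 0 0 0 0 0")

```text
time_s: 24.3
eef_pos: [638.2, 24.8, 258.5]
ee_rot: [-0.001, 0.004, 1.0, 0.0]
force: [-0.9, 0.7, -0.5]
grip_width: 0.003
```

>>> drive_tool(series="-0.3 0 0 0 0 0 0;-0.6 0 0 0 0 0 0;-0.6 0 0 0 0 0 0;-0.6 0 0 0 0 0 0")

```text
time_s: 24.7
eef_pos: [709.8, 24.3, 257.2]
ee_rot: [-0.002, 0.004, 1.0, 0.0]
force: [-1.0, 1.2, 0.3]
grip_width: -0.0
```

```bash
python3 -c "
from h import *
goto(705,24,195,1.57);print(telemetry.sense()['joints'].round(2))"
```

```text
t 24.7 pos [709.8  24.3 257.2] jaw 1.563 F [-1.   1.2  0.3] w -0.0
need mm [ 4.5 -0.4 62.2] norm [ 0.038 -0.003  0.518] turn norm [ 0.001 -0.01  -0.014]
[-0.13  0.76  0.73 -0.    1.66 -1.69]
```

>>> drive_tool(series="0 0 0.2 0 0 0 0;0 0 0.4 0 0 0 0;0 0 0.49 0 0 0 0;0 0 0.49 0 0 0 0")

```text
time_s: 25.1
eef_pos: [708.4, 24.5, 198.0]
ee_rot: [-0.003, 0.004, 1.0, 0.0]
force: [0.2, 0.0, 0.7]
grip_width: 0.007
```

>>> drive_tool(series="0.12 0 0 0 0 0 0;0.24 0 0 0 0 0 0;0.34 0 0 0 0 0 0;0.44 0 -0.02 0 0 0 0;0.54 0 -0.04 0 0 0 0;0.62 0 -0.05 0 0 0 0;0.7 0 -0.05 0 0 0 0;0.7 0 -0.05 0 0 0 0")

```text
time_s: 25.9
eef_pos: [624.1, 25.2, 206.9]
ee_rot: [-0.002, 0.004, 1.0, 0.0]
force: [-0.3, 0.3, 0.4]
grip_width: 0.002
```

```bash
python3 -c "
from h import *
goto(612,24,205,1.57)"
```

```text
t 25.9 pos [624.1  25.2 206.9] jaw 1.563 F [-0.3  0.3  0.4] w 0.002
need mm [12.1 -1.3  2. ] norm [ 0.101 -0.011  0.016] turn norm [ 0.001 -0.008 -0.015]
```

```bash
python3 -c "
from h import *
c=eyes.capture('side')
for t in('lid_tab','lid'): print(t,[(np.round(r['rect']).tolist(),round(r['confidence'],2)) for r in nets.spot_in(t,c)][:3])
for th in(1.9,1.7,1.57,1.45):
  print(th,proj(c,[[612-r*np.cos(th)+h*np.sin(th),24,68+r*np.sin(th)+h*np.cos(th)] for r,h in((155,0),(69,46))]).round(1).tolist())
t,s=load(); g=cv2.absdiff(c['frame'][:,:,::-1],s['frame']).max(2)[120:240,170:300]
for r in cv2.resize(g,(43,40),interpolation=cv2.INTER_AREA): print(''.join(' .:*#'[min(4,int(v)//15)] for v in r))
"
```

```text
lid_tab [([200.0, 175.0, 229.0, 228.0], 0.93)]
lid [([203.0, 165.0, 229.0, 227.0], 0.82), ([235.0, 204.0, 268.0, 230.0], 0.17)]
1.9 [[197.7, 172.4], [195.5, 200.8]]
1.7 [[211.0, 170.0], [199.7, 197.4]]
1.57 [[220.0, 169.5], [203.0, 195.6]]
1.45 [[228.4, 169.8], [206.5, 194.1]]
      *##**::*#####.      :*:              
      :**:#########.     .###.             
      :****########:   .**###::            
      .***#########.   :*#### #:           
       :**#########    #####:.::.          
       .::*#######.    :#**###*:*.         
        .:*######       .*#*#::##:         
          *######       .#***####.         
          :######      ..:*#####.          
          *######       ....::.            
          :######          .               
          .#::###                          
           #:*##*                          
            .:*:.                          
           :.*::                           
           #### .                          
           **##.#.                         
         :  .####*                         
        .#:#######            
[... 235 characters left out ...]
     #  ... .::#.                         
      ###*.:....#:.                        
      *##:.::...:#.    .                   
      .*#:..:....:::*.: .:..*#.            
       ** ..:.....     :#:.:::#: :*#:      
       :*  :*. ...    *:*:######.:*##      
       ..  ::*  ..   .#*#*###.:#:.:*#.     
        .. :*#.  .   .*:#:##:::...:*#.     
         :..:*#. ..  .###*:*::#::::*#:  .  
         .. .:**:::   *#:*:*:#*.:*:*#:  .  
           ....**:.    *##:###*.:*:##*     
                .       *#####:**:####     
                *      . .******:#####.    
                ##     :::.**. :######:..  
                ###*   ###*:.   ######***. 
                :#::*#::***.    .*##**.:.
```

>>> drive_tool(series="0.1 0 -0.02 0 0 0 0;0.19 0 -0.02 0 0 0 0;0.31 0 0 0 0 0 0;0.42 0 0.04 0 0 0 0;0.53 0 0.085 0 0 0 0;0.64 0 0.14 0 0 0 0;0.64 0 0.14 0 0 0 0")

```text
time_s: 26.75
eef_pos: [547.2, 25.9, 188.9]
ee_rot: [-0.003, 0.004, 1.0, 0.0]
force: [0.1, 1.3, -0.2]
grip_width: 0.0
```

```bash
python3 -c "
from h import *
goto(524.5,24,172.7,1.57);goto(505.7,24,151);goto(485,24,128)
c=eyes.capture('side')
for t in('lid_tab','lid'): print(t,[(np.round(r['rect']).tolist(),round(r['confidence'],2)) for r in nets.spot_in(t,c)][:3])
for th in(1.2,1.,.8):
  print(th,proj(c,[[612-r*np.cos(th)+h*np.sin(th),24,68+r*np.sin(th)+h*np.cos(th)] for r,h in((155,0),(69,46))]).round(1).tolist())
"
```

```text
t 26.75 pos [547.2  25.9 188.9] jaw 1.563 F [ 0.1  1.3 -0.2] w 0.0
need mm [22.6 -2.1 16.3] norm [ 0.188 -0.017  0.136] turn norm [ 0.002 -0.013 -0.015]
t 26.75 pos [547.2  25.9 188.9] jaw 1.563 F [ 0.1  1.3 -0.2] w 0.0
need mm [41.2 -2.3 38.2] norm [ 0.344 -0.019  0.318] turn norm [ 0.002 -0.013  0.   ]
t 26.75 pos [547.2  25.9 188.9] jaw 1.563 F [ 0.1  1.3 -0.2] w 0.0
need mm [61.8 -2.4 61.3] norm [ 0.515 -0.02   0.511] turn norm [ 0.002 -0.013  0.   ]
lid_tab [([213.0, 176.0, 262.0, 230.0], 0.81)]
lid [([214.0, 170.0, 259.0, 227.0], 0.56)]
1.2 [[245.5, 172.7], [214.5, 192.1]]
1.0 [[257.8, 176.9], [221.4, 191.4]]
0.8 [[268.3, 182.7], [228.5, 191.8]]
```

The lid follows (right edge px 260, angle about 1.0). Continuing over and down.

>>> drive_tool(series="0.1 -0.02 0.06 0 0 0 0;0.19 -0.02 0.135 0 0 0 0;0.27 -0.02 0.22 0 0 0 0;0.345 -0.02 0.32 0 0 0 0;0.43 -0.02 0.41 0 0 0 0;0.515 -0.02 0.51 0 0 0 0;0.515 -0.02 0.51 0 0 0 0")

```text
time_s: 27.6
eef_pos: [486.1, 23.9, 127.9]
ee_rot: [-0.003, 0.004, 1.0, 0.001]
force: [0.4, -0.4, 1.3]
grip_width: -0.002
```

>>> drive_tool(series="0.05 0 0.12 0 0 0 0;0.1 0 0.23 0 0 0 0;0.12 0 0.33 0 0 0 0;0.14 0 0.4 0 0 0 0;0.14 0 0.4 0 0 0 0")

```text
time_s: 28.1
eef_pos: [469.1, 24.1, 79.6]
ee_rot: [-0.004, 0.004, 1.0, 0.001]
force: [-0.4, 0.6, 0.1]
grip_width: 0.004
```

```bash
python3 -c "
from h import *
goto(468,24,71)
c=eyes.capture('side')
for t in('lid_tab','lid'): print(t,[(np.round(r['rect']).tolist(),round(r['confidence'],2)) for r in nets.spot_in(t,c)][:3])
"
```

```text
t 28.1 pos [469.1  24.1  79.6] jaw 1.562 F [-0.4  0.6  0.1] w 0.004
need mm [ 1.  -0.1  8.6] norm [ 0.009 -0.001  0.072] turn norm [ 0.002 -0.016  0.   ]
lid_tab [([222.0, 192.0, 286.0, 237.0], 0.88)]
lid [([222.0, 187.0, 286.0, 232.0], 0.94)]
```

>>> drive_tool(series="0 0 0.03 0 0 0 0;0 0 0.05 0 0 0 0;0 0 0.06 0 0 0 0;0 0 0.07 0 0 0 0;0 0 0.07 0 0 0 0")

```text
time_s: 28.75
eef_pos: [469.5, 24.0, 72.1]
ee_rot: [-0.003, 0.004, 1.0, 0.0]
force: [0.6, -0.4, -0.4]
grip_width: -0.006
```

>>> drive_tool(series="0 0 0.01 0 0 0 0;0 0 0.02 0 0 0 0;0 0 0.02 0 0 0 0")

```text
time_s: 29.05
eef_pos: [469.6, 24.0, 70.0]
ee_rot: [-0.003, 0.004, 1.0, 0.0]
force: [-1.0, -0.2, 4.2]
grip_width: 0.002
```

>>> drive_tool(series="0 0 0.008 0 0 0 0;0 0 0.012 0 0 0 0;0 0 0.012 0 0 0 0")

```text
time_s: 29.35
eef_pos: [469.6, 24.0, 69.6]
ee_rot: [-0.003, 0.004, 1.0, 0.0]
force: [-6.3, -0.2, 15.3]
grip_width: -0.0
```

>>> drive_tool(series="0 0 -0.2 0 0 0 0;0 0 -0.5 0 0 0 0;0 0 -0.9 0 0 0 0;0 0 -1 0 0 0 0;0 0 -1 0 0 0 0")

```text
time_s: 29.85
eef_pos: [471.1, 23.9, 191.4]
ee_rot: [-0.001, 0.004, 1.0, -0.0]
force: [0.8, 0.2, -1.6]
grip_width: -0.003
```

>>> drive_tool(series="0.4 0 -0.4 0 0 0 0;0.8 0 -0.6 0 0 0 0;0.9 0 -0.6 0 0 0 0;0.9 0 -0.6 0 0 0 0")

```text
time_s: 30.25
eef_pos: [361.2, 25.0, 263.8]
ee_rot: [-0.0, 0.004, 1.0, -0.0]
force: [0.4, 0.1, -1.4]
grip_width: -0.001
```

```bash
python3 -c "
from h import *
goto(468,24,71)
F=np.mean([eyes.capture('side')['frame'] for _ in range(2)],0).astype(np.uint8)
a=cv2.resize(F[140:260,175:335,::-1],(800,600),interpolation=cv2.INTER_CUBIC)
c=eyes.capture('side')
for th,col in((0,(0,255,0)),(.1,(0,0,255))):
  for r,h,y in((155,3,24),(155,3,7),(155,3,41),(99,46,24),(39,46,24)):
    u,v=(proj(c,[[613-r*np.cos(th)+h*np.sin(th),y,68+r*np.sin(th)+h*np.cos(th)]])[0]+.5-[175,140])*5; cv2.circle(a,(int(u),int(v)),3,col,1)
cv2.imwrite('pics/fin.png',a)"
```

```text
t 30.25 pos [361.2  25.  263.8] jaw 1.563 F [ 0.4  0.1 -1.4] w -0.001
need mm [-106.9   -0.   192.7] norm [-0.891 -0.     1.606] turn norm [-0.001 -0.001 -0.   ]
```

View pics/fin.png

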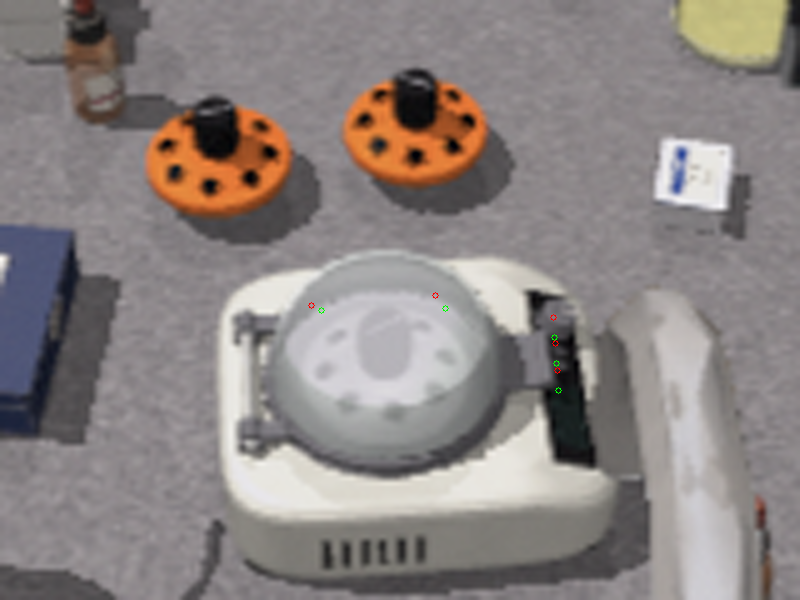

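The lid lies flat. Its tab at px (540,358) is much closer to the shut mark (556,363) than to the 0.1 rad one (555,343). The rotor shows level under the dome, and the arm is clear. Handing in.

```bash
python3 -c "
from rig import ctrl
print(ctrl.finish_job())"
```

```text
the job is handed in; nothing more can be done
None
```

The rotor is seated on the drive shaft, the lid is shut and the job is handed in, at about 30 s of the 72 s. The hand-in reports no verdict.

**What I did:**
- **Picking and seating:** I picked up the silver rotor by its knob and set it on the shaft. The first sweep of turning found no match because the rotor sat about 2 mm off centre. I lifted it, re-centred it from the side camera and turned it back. The bore caught at a rotor angle of about 0.65 rad and I eased it home with small wiggles. The highest contact force I read was about 10 N, but readings came only at the end of each move.
- **Lid:** I pushed the tab from behind, over and down. It met its stop with the tool tip at 70 mm, about the tab's shut height. I pressed it there with 15 N and withdrew.

**Last checks:**
- **Rotor height:** The tool went as low as the home position needs, by my measure of the grip height, with only about 5 N of contact. The rotor then showed level in the bowl.
- **Rotor sideways:** The camera put the rotor about 2.4 mm off the shaft in y. I took this as camera bias, because it showed nearly the same offset while the rotor hung from the gripper.
- **Lid:** In the last picture the tab lies much nearer the shut mark than the 0.1 rad mark, though not exactly on it.
- **Bystanders:** The small carton and the dropper behind look undisturbed in that picture, and so do both orange look-alikes. The other bystanders were not fully in view, but the arm never came near them.

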